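# Seat the charged battery pack in the charging dock

## Task

Pick up the battery pack with the green grip, set it into the bay of the grey charging dock and press it down until it is fully home, its black shoulders flush with the dock's rim. Let go of it, and leave the pack with the red grip where it lies.

Things in the scene. Friction and masses are not known exactly. Their poses are not given: they have to be found in the camera images.
- pack_green: The pack to seat: a black block 44 x 64 x 30 mm (x, y, z) with a green upright grip rib on top, 16 mm thick (x), 50 mm long (y), rising 24 mm above the block's shoulders (rib top 54 mm above the underside), centred; take it by the rib from above. 80 to 170 g. Either way round is the same. Origin: centre of its underside; z up, y along its length and along the rib.
- pack_red: A bystander pack of the same shape and size, but with a red rib; not to be moved. Either way round is the same. Origin: centre of its underside; z up, y along its length and along the rib.
- dock: Grey charging dock, 90 x 110 x 40 mm (x, y, z), fixed. Centred in its top is a bay 50 x 70 mm (x, y), its mouth flared to 66 x 86 mm over the top 12 mm; the pack's long side goes along the dock's y, either way round. Origin: centre of its underside; z up, rim at z = 40 mm. Fully home, the pack's underside is 10 mm above the dock's underside, shoulders level with the rim, rib above it.
- carriage (a joint): The bay's floor, a black plate with brass contacts that slides straight down: 0 = up (its top 20 mm above the dock's underside; a pack set on it stands 10 mm proud), 0.010 m = fully down on its stop (pack flush). No spring: friction holds it where it is left; a pack's weight does not move it, pressing it down takes 10 to 13 N.
Things that resemble listed ones, but are neither listed nor needed, are in the scene too. What is shaped like the pack_green but yellow is not meant.

How it is judged (in metres and radians):
At the end, for the whole second after the job is handed in: The green-ribbed pack lies at rest in the dock's bay, within 12 mm of its centre, lengthwise within 11 degrees, level within 6 degrees, its shoulders no more than 3 mm above the rim; the red-ribbed pack is within 30 mm of where it was (horizontal distance between pack_green and dock below 0.012 m and z of pack_green in the frame of dock below 0.013 m and angle between the z axis of pack_green and the z axis of dock, either way round below 0.1 rad and angle between the y axis of pack_green and the y axis of dock, either way round below 0.2 rad and linear speed of pack_green below 0.02 m/s); the robot touches nothing.
It fails at once if the pack with the red grip is moved by more than 30 mm (distance of pack_red from where it was at the start of the episode above 0.03 m).
It also fails if it takes over 32 s, if anything falls off the work surface, if the arm or the gripper's body presses on something with over 40 N, if the wrist force passes 120 N, or if a joint passes its speed limit or range.

## Robot

A 7-joint arm with a two-finger parallel gripper is mounted at the origin on a cart in front of the work surface, level with it; the furniture and walls round the work are solid. World frame = base frame: x ahead of the robot, y to its left, z up, the work surface at z = 0. Lengths are in m, angles in degrees, forces in N, time in s.
With the tool pointing down it reaches from about 0.425 to 0.875 m from the base axis. Payload 4.7 kg.
Tool frame: the origin (TCP) lies between the finger pads; the fingertips stand env.finger_overhang ahead of it and the grasp point (between the pads) lies 5 mm behind it (env.finger_overhang is the distance from the TCP to the fingertips, in m); z points along the fingers, y is the line along which they close (so a half turn about z gives the same grasp; the last joint's range is limited). The gripper opens to 87 mm and grips with 3 to 60 N. Pads are 19 mm wide; open, the fingers measure 117 mm over their backs; the gripper's body (75 mm by 190 mm) begins 51 mm behind the grasp point.
Start: joints at [-66.114, 18.392, -4.016, 83.108, 1.295, 78.541, -3.26], TCP at [0.255, 0.598, 0.237] pointing down, gripper open.
Joint ranges: [-163.93, 163.93], [-17.29, 119.83], [-79.2, 71.16], [3.27, 140.29], [-89.18, 269.18], [5.43, 117.66], [-154.24, 154.24]. Speed limits (degrees/s): [147.25, 147.25, 180, 180, 180, 180, 180].

## Interface

Orientations are given as [roll, pitch, yaw] about the fixed x, y, z axes, in that order (R = Rz(yaw) Ry(pitch) Rx(roll)).
In Python, from cell import telemetry, eyes, env, models gives the robot as it stands. The module is installed in compiled form; this text tells all that it offers.
- The arm moves only by the tool drive_tool, never from a script. Its arguments are lists of equal length, an entry for each row: "angular": the turn, a rotation vector about the tool's x, y, z in rad, a list of three; "delta_pos": the shift along the tool's x, y, z in cm, a list of three; "gripper": the finger opening in cm, from 0 to 8.7. A call has 1 to 20 rows; each row shifts and turns the commanded pose from where the row before left it, along the tool's axes as they then stand; what a row does not reach is not made up. A row lasts 1/10 s, in which the tool goes at most 50 mm and 8.59 degrees, less where a joint would pass 70% of its speed; a pose out of reach is approached as far as the arm can. A call with a gripper value outside its range is refused whole. The fingers move at their own pace and stop on an object; "squeeze" is the grip in N (left out, the last holds). Time passes only in rows, so rows that do not move let the fingers close. It gives the time, the measured TCP pose, the force, the opening and the grip force at its end, in the units of the state.
- telemetry.get_obs(): the state, without advancing time (a new reading comes with each control period).
- eyes.read_camera(name): name is "scene" or "top" or "wrist"; returns a dict with "pixels" (384x512x3 uint8, red, green, blue), "mtx" (3x3 intrinsics, pixels), "origin" and "orientation" of the camera in the world. Camera axes: x right, y down, z forward; pixel columns grow to the right and rows downward; lengths in m; the calibration is good to about 2 mm. The wrist camera is an equidistant fisheye: a pixel r from the principal point sees the ray r / f radians off the axis. A picture is of the moment at which its call begins. There is no depth.
- env.sign_off(): hands the job in; it is judged then, once.
Trained networks look in a picture, given as the dict that the camera call returned (one of the last four; its "shot" number tells which), for a name from the list of things; names that differ only in an ending like _2 or _b are one class to them, and where a whole thing is asked for, a point or a joint stands for the part that bears it (a point fixed in the world has none). Each returns a list of dicts, best first, with "p" (0 to 1); they miss things now and then, are a little off and sometimes report something else, mostly with a low value. They report only what shows in the picture. A call takes as long as a camera call. They do not tell look-alikes from the thing itself.
- models.search_frame(picture, target): "centre" ([column, row] in pixels, amid what is visible of it).
- models.cut_out(picture, target): "pixels" (384x512 bool, what is visible of it) and "centre" ([column, row] in pixels, amid what is visible of it).
The state is a dict: "time_s": time; "qpos": joint angles; "joint_velocities": joint speeds; "effort": joint torques, N m; "tool_pos": TCP position; "tool_rot": TCP orientation; "force": force on the tool from outside, world axes, zero at the start; "wrist_torque": the same for the moment, N m; "grip_width": finger opening in m; "grasp_force": force on a finger pad.
Only numpy, scipy, OpenCV 4.12 (cv2) and the standard library are available. Lean on these libraries where they do the work, as an engineer would, in place of code of your own. Each camera call takes 0.05 s, during which the arm holds its last target. There are 200 camera calls.

## Working session

There is one attempt and no reset: what is moved stays moved. The work goes in short steps, Python scripts to look and compute and a tool call to move; the robot and the scene stay as the last step left them, time stands still between calls to the robot, and variables do not carry over. Pictures are saved under pics/ and viewed, at most 10 in all, crops included, and the job is handed in when it is done.

Besides the shell and the picture viewer there is one more tool, called after "Request:" in YAML: its name, and indented under it one key for each argument. drive_tool: Moves the arm, as the interface text tells. Its arguments: {"type":"object","properties":{"angular":{"type":"array","items":{"type":"array","items":{"type":"number"}}},"delta_pos":{"type":"array","items":{"type":"array","items":{"type":"number"}}},"gripper":{"type":"array","items":{"type":"number"}},"squeeze":{"type":"number"}},"required":["angular","delta_pos","gripper"]}

```bash
mkdir -p pics
cat > h.py <<'E'
import numpy as np, cv2
from cell import telemetry, eyes, env, models
def R(o):
    o=np.array(o,float)
    if o.shape==(3,3): return o
    from scipy.spatial.transform import Rotation as S
    return S.from_euler('xyz',o,degrees=True).as_matrix() if o.size==3 else S.from_quat(o).as_matrix()
def ray(p,uv,fish=False):
    K=np.array(p['mtx']); d=np.array([(uv[0]-K[0,2])/K[0,0],(uv[1]-K[1,2])/K[1,1]])
    if fish:
        r=np.hypot(*d); v=np.array([*(d/max(r,1e-9)*np.sin(r)),np.cos(r)])
    else: v=np.array([*d,1])
    return R(p['orientation'])@v
def at(p,uv,z,fish=False):
    v=ray(p,uv,fish); o=np.array(p['origin']); return o+v*(z-o[2])/v[2]
def save(p,n,s=1): cv2.imwrite('pics/'+n,cv2.resize(p['pixels'][:,:,::-1],None,fx=s,fy=s))
E
python3 - <<'E'
from h import *
print(telemetry.get_obs(), env.finger_overhang)
a=[]
for n in ('top','scene'):
    p=eyes.read_camera(n); print(n,p['mtx'],p['origin'],p['orientation']); a.append(p)
    for t in ('pack_green','pack_red','dock'):
        for d in models.search_frame(p,t): print(t,d,at(p,d['centre'],0.04).round(3))
save(a[0],'top.png',1.5); save(a[1],'scene.png',1.5)
E
```

```text
{'time_s': 0.0, 'qpos': array([-66.11457552,  18.43760016,  -4.01502257,  83.17415996,
         1.29664987,  78.5415004 ,  -3.26082889]), 'joint_velocities': array([ 0.11131378,  0.04325652,  0.01447462,  0.02300135,  0.00253978,
       -0.05885044, -0.02693358]), 'effort': array([-1.39634226e-04, -4.91296327e+01, -4.04075654e-01, -3.12525487e+01,
       -6.38505793e-02,  4.38332255e-02,  1.84499399e-04]), 'tool_pos': array([0.2546391 , 0.59747499, 0.23548448]), 'tool_rot': array([-1.79892073e+02,  7.56189962e-03,  1.56923333e+02]), 'force': array([ 0.10877904,  0.48967697, -0.3446989 ]), 'wrist_torque': array([-0.00228354, -0.02135629, -0.04006942]), 'grasp_force': 0.0, 'grip_width': 0.0872580791372543} 0.014
top [[394.03326016   0.         256.71484953]
 [  0.         394.03326016 189.38408156]
 [  0.           0.           1.        ]] [ 0.40828515 -0.02279352  1.23436429] [-174.47511993   -0.54379544  -91.61718937]
pack_green {'centre': [302.8, 206.6], 'p': 0.8} [ 0.467 -0.176  0.04 ]
pack_green {'centre': [146.7, 186.3], 'p': 0.53} [0.542 0.297 0.04 ]
pack_red {'centre': [352.3, 189.5], 'p': 0.6} [ 0.515 -0.329  0.04 ]
dock {'centre': [248.7, 181.1], 'p': 0.66} [ 0.55  -0.014  0.04 ]
scene [[363.89952721   0.         255.6819326 ]
 [  0.         363.89952721 185.63859125]
 [  0.           0.           1.        ]] [ 0.11301328 -0.38050565  1.02751471] [-1.50613204e+02 -9.90984237e-02 -4.80625231e+01]
pack_green {'centre': [280.9, 238.4], 'p': 0.86} [ 0.447 -0.181  0.04 ]
pack_green {'centre': [191.9, 133.7], 'p': 0.59} [0.533 0.285 0.04 ]
pack_red {'centre': [260.1, 182.6], 'p': 0.69} [ 0.545 -0.013  0.04 ]
pack_red {'centre': [340.8, 256.3], 'p': 0.59} [ 0.518 -0.34   0.04 ]
dock {'centre': [262.5, 184.3], 'p': 0.59} [ 0.546 -0.023  0.04 ]
```

View pics/top.png

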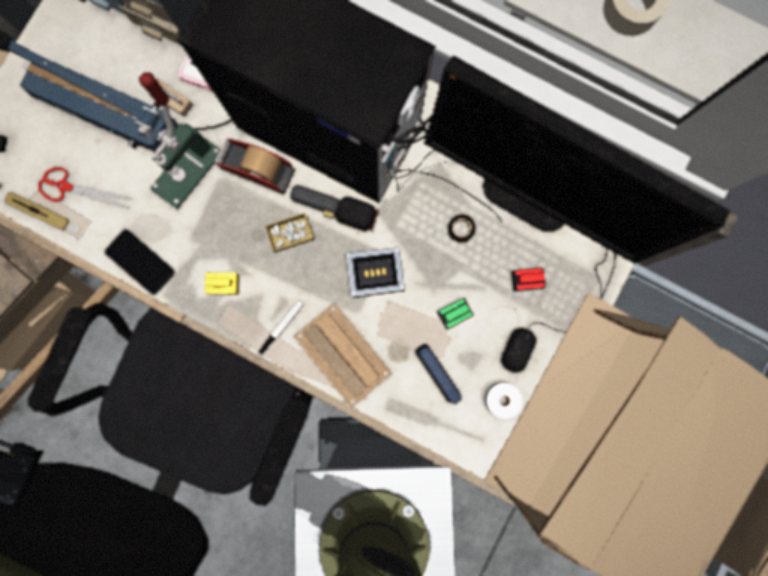

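View pics/scene.png

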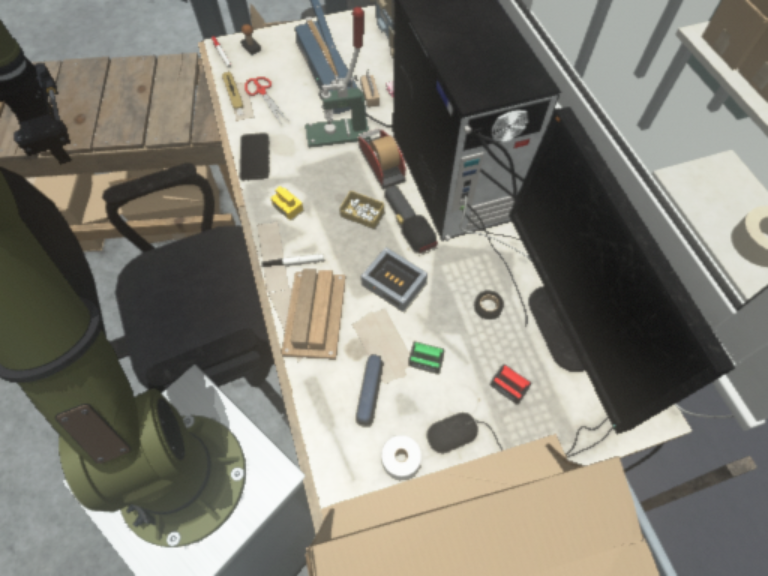

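The top view shows the green pack at about (303,207) in camera pixels, the dock at (249,181), red at (352,187) and the yellow decoy at (147,187). Both cameras agree on this. Next I measure yaw and position.

Run:
```python
from h import *
p=eyes.read_camera('top'); s=eyes.read_camera('scene')
def tri(a,b):
    A=[];B=[]
    M=np.zeros((3,3));v=np.zeros(3)
    for q,uv in ((p,a),(s,b)):
        d=ray(q,uv);d/=np.linalg.norm(d);P=np.eye(3)-np.outer(d,d);M+=P;v+=P@np.array(q['origin'])
    return np.linalg.solve(M,v)
for t in ('pack_green','pack_red','dock'):
    for q,n in ((p,'top'),(s,'scene')):
        for d in models.cut_out(q,t):
            m=d['pixels']; uv=np.argwhere(m)[:,::-1].astype(float)
            z=.03 if t!='dock' else .04
            xy=np.array([at(q,u,z)[:2] for u in uv])
            r=cv2.minAreaRect((xy*1000).astype(np.float32)); print(t,n,round(d['p'],2),len(uv),d['centre'],np.round(r[0]),np.round(r[1]),round(r[2],1))
c={}
for q,n in ((p,'top'),(s,'scene')):
    h=cv2.cvtColor(q['pixels'],cv2.COLOR_RGB2HSV); m=cv2.inRange(h,(45,120,60),(80,255,255))
    k,l,st,ce=cv2.connectedComponentsWithStats(m); i=1+st[1:,4].argmax(); uv=np.argwhere(l==i)[:,::-1].astype(float); c[n]=uv.mean(0)
    xy=np.array([at(q,u,.05)[:2] for u in uv]); r=cv2.minAreaRect((xy*1000).astype(np.float32)); print('rib',n,st[i],r)
print(tri(c['top'],c['scene']))
```

```text
pack_green top 0.67 283 [299.7, 212.0] [ 461. -176.] [41. 65.] 24.8
pack_green scene 0.93 371 [280.4, 237.9] [ 458. -182.] [53. 64.] 26.2
pack_green scene 0.75 287 [193.7, 132.8] [531. 295.] [90. 52.] 88.0
pack_red top 0.55 332 [352.5, 191.1] [ 528. -330.] [47. 69.] 4.0
pack_red scene 0.72 384 [339.5, 256.0] [ 524. -335.] [53. 63.] 5.5
dock top 0.7 1090 [252.1, 182.5] [549. -16.] [ 93. 110.] 5.4
dock scene 0.64 1099 [261.0, 183.8] [542. -23.] [107. 122.] 6.1
rib top [293 200  21  18 211] ((460.679443359375, -175.8703155517578), (36.148651123046875, 54.19196701049805), 24.855972290039062)
rib scene [277 230  16   7  65] ((463.016357421875, -179.96633911132812), (12.738561630249023, 44.9944953918457), 26.816131591796875)
[ 0.46307523 -0.17826118  0.04642394]
```

Request:
drive_tool:
  delta_pos:
    - [-3.18,-2.25,0]
    - [-3.18,-2.25,0]
    - [-3.18,-2.25,0]
    - [-3.18,-2.25,0]
    - [-3.18,-2.25,0]
    - [-3.18,-2.25,0]
    - [-3.18,-2.25,0]
    - [-3.18,-2.25,0]
    - [-3.18,-2.25,0]
    - [-3.18,-2.25,0]
    - [-3.18,-2.25,0]
    - [-3.18,-2.25,0]
    - [0,0,0]
    - [0,0,0]
    - [0,0,0]
    - [0,0,0]
    - [0,0,0]
    - [0,0,0]
  angular:
    - [0,0,0]
    - [0,0,0]
    - [0,0,0]
    - [0,0,0]
    - [0,0,0]
    - [0,0,0]
    - [0,0,0]
    - [0,0,0]
    - [0,0,0]
    - [0,0,0]
    - [0,0,0]
    - [0,0,0]
    - [0,0,0.1445]
    - [0,0,0.1445]
    - [0,0,0.1445]
    - [0,0,0.1445]
    - [0,0,0.1445]
    - [0,0,0]
  gripper: [8.7,8.7,8.7,8.7,8.7,8.7,8.7,8.7,8.7,8.7,8.7,8.7,8.7,8.7,8.7,8.7,8.7,8.7]

```text
time_s: 2.6
tool_pos: [0.5001, 0.2001, 0.2367]
tool_rot: [180.0, -0.0, 115.5]
force: [0.1, 0.4, 0.7]
grip_width: 0.0871
grasp_force: 0.0
```

Request:
drive_tool:
  delta_pos:
    - [-3.25,-1.97,0]
    - [-3.25,-1.97,0]
    - [-3.25,-1.97,0]
    - [-3.25,-1.97,0]
    - [-3.25,-1.97,0]
    - [-3.25,-1.97,0]
    - [-3.25,-1.97,0]
    - [-3.25,-1.97,0]
    - [-3.25,-1.97,0]
    - [-3.25,-1.97,0]
    - [0,0,3]
    - [0,0,3]
    - [0,0,0]
  angular:
    - [0,0,0]
    - [0,0,0]
    - [0,0,0]
    - [0,0,0]
    - [0,0,0]
    - [0,0,0]
    - [0,0,0]
    - [0,0,0]
    - [0,0,0]
    - [0,0,0]
    - [0,0,0]
    - [0,0,0]
    - [0,0,0]
  gripper: [8.7,8.7,8.7,8.7,8.7,8.7,8.7,8.7,8.7,8.7,8.7,8.7,8.7]

```text
time_s: 3.9
tool_pos: [0.4596, -0.1776, 0.1733]
tool_rot: [-179.7, -0.2, 115.7]
force: [-0.8, 0.4, -0.2]
grip_width: 0.0868
grasp_force: 0.0
```

Run:
```python
from h import *
o=telemetry.get_obs(); print(o['tool_pos'],o['tool_rot'])
p=eyes.read_camera('wrist'); save(p,'w1.png',1.5); print(p['mtx'],p['origin'],p['orientation'])
h=cv2.cvtColor(p['pixels'],cv2.COLOR_RGB2HSV); m=cv2.inRange(h,(45,120,60),(80,255,255))
k,l,st,ce=cv2.connectedComponentsWithStats(m)
for i in range(1,k):
    if st[i,4]<150: continue
    uv=np.argwhere(l==i)[:,::-1].astype(float)
    xy=np.array([at(p,u,.054,True)[:2] for u in uv]); r=cv2.minAreaRect((xy*1000).astype(np.float32)); print(st[i],r)
for t in('pack_green','dock'):
  for d in models.cut_out(p,t):
    uv=np.argwhere(d['pixels'])[:,::-1].astype(float); xy=np.array([at(p,u,.03 if t[0]=='p' else .04,True)[:2] for u in uv]); print(t,d['p'],d['centre'],cv2.minAreaRect((xy*1000).astype(np.float32)))
```

```text
[ 0.4595556  -0.17761471  0.17331743] [-179.67763756   -0.22449425  115.65979354]
[[297.31863964   0.         256.3885006 ]
 [  0.         297.31863964 192.08653606]
 [  0.           0.           1.        ]] [ 0.4277195  -0.10927043  0.32292091] [164.31278056   0.31640876  25.59966411]
[240 160   9  54 431] ((446.4731750488281, -178.70846557617188), (7.504602909088135, 51.42403030395508), 25.47150421142578)
[271 160   8  54 431] ((472.2558898925781, -166.2997283935547), (6.733012676239014, 51.48389434814453), 26.477840423583984)
[251 163  17  54 871] ((460.42608642578125, -175.27395629882812), (15.028197288513184, 51.685890197753906), 26.14693260192871)
pack_green 0.91 [257.2, 186.3] ((461.3846130371094, -176.50404357910156), (43.64613342285156, 68.56914520263672), 25.565876007080078)
dock 0.6 [395.4, 88.9] ((545.97119140625, -17.534561157226562), (100.71041870117188, 113.13410949707031), 5.304956912994385)
```

View pics/w1.png

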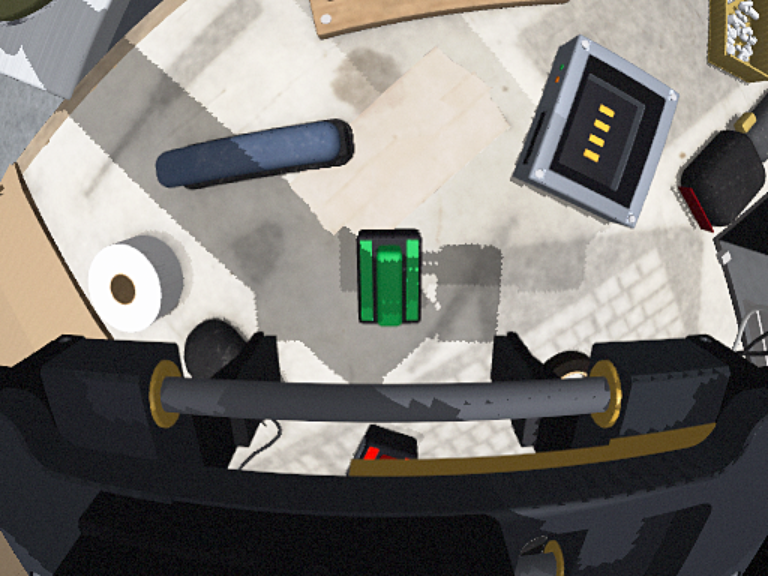

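The wrist view shows the green pack at about (260,185) between the fingers, with a measured pose of (0.4605, -0.175) and yaw 26°. The dock is to the upper right. I descend now.

Request:
drive_tool:
  delta_pos:
    - [0.2,0.2,3]
    - [0,0,3]
    - [0,0,3]
    - [0,0,2]
    - [0,0,1.5]
    - [0,0,0]
    - [0,0,0]
  angular:
    - [0,0,0]
    - [0,0,0]
    - [0,0,0]
    - [0,0,0]
    - [0,0,0]
    - [0,0,0]
    - [0,0,0]
  gripper: [8.7,8.7,7,6,5,5,5]

```text
time_s: 4.75
tool_pos: [0.4646, -0.1756, 0.053]
tool_rot: [179.9, 0.1, 115.6]
force: [0.9, 0.2, 0.0]
grip_width: 0.0551
grasp_force: 0.0
```

Run:
```python
from h import *
o=telemetry.get_obs(); print(o['tool_pos'],o['tool_rot'],o['force'])
p=eyes.read_camera('wrist'); save(p,'w2.png',1.5)
o=telemetry.get_obs(); print(o['tool_pos'])
```

```text
[ 0.46459155 -0.17558309  0.05297853] [1.79904858e+02 6.87574771e-02 1.15597545e+02] [0.88696537 0.1946     0.02460301]
[ 0.46483868 -0.17565841  0.0532418 ]
```

View pics/w2.png

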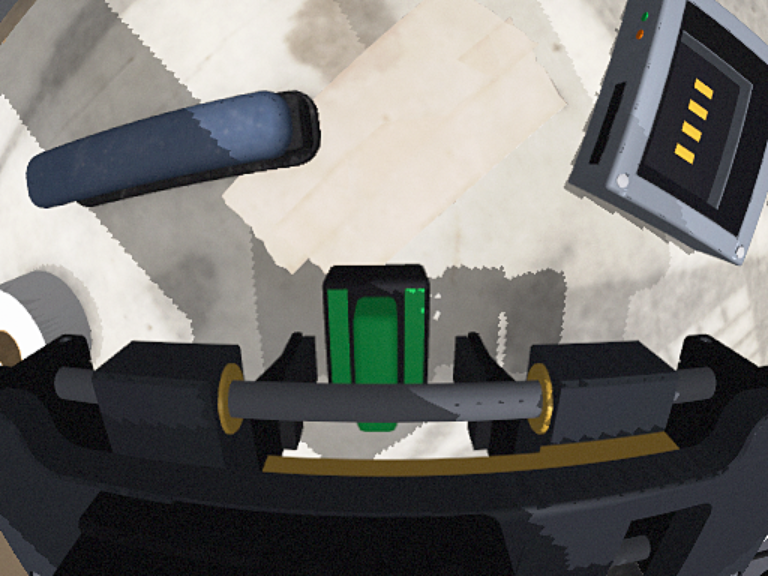

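The rib sits centred between the fingers within about 4 mm. I correct by 3 mm, go 6 mm lower and close.

Request:
drive_tool:
  delta_pos:
    - [0,-0.3,0.3]
    - [0,0,0.3]
    - [0,0,0]
    - [0,0,0]
    - [0,0,0]
    - [0,0,0]
    - [0,0,0]
    - [0,0,0]
    - [0,0,0]
    - [0,0,-2]
    - [0,0,-2]
    - [0,0,-2]
    - [0,0,-2]
    - [0,0,0]
    - [0,0,0]
  angular:
    - [0,0,0]
    - [0,0,0]
    - [0,0,0]
    - [0,0,0]
    - [0,0,0]
    - [0,0,0]
    - [0,0,0]
    - [0,0,0]
    - [0,0,0]
    - [0,0,0]
    - [0,0,0]
    - [0,0,0]
    - [0,0,0]
    - [0,0,0]
    - [0,0,0]
  gripper: [5,5,1,1,1,1,1,1,1,1,1,1,1,1,1]
  squeeze: 45

```text
time_s: 6.3
tool_pos: [0.4604, -0.1766, 0.1251]
tool_rot: [180.0, -0.0, 115.5]
force: [0.1, -0.2, -1.9]
grip_width: 0.0157
grasp_force: 45.0
```

Run:
```python
from h import *
o=telemetry.get_obs(); print(o['tool_pos'],o['tool_rot'],o['force'])
p=eyes.read_camera('wrist'); save(p,'w3.png',1.5)
for t in('pack_green','dock'):
  for d in models.cut_out(p,t):
    uv=np.argwhere(d['pixels'])[:,::-1].astype(float); xy=np.array([at(p,u,.08 if t[0]=='p' else .04,True)[:2] for u in uv]); print(t,d['p'],d['centre'],cv2.minAreaRect((xy*1000).astype(np.float32)))
q=eyes.read_camera('top')
for d in models.cut_out(q,'dock'):
    uv=np.argwhere(d['pixels'])[:,::-1].astype(float); xy=np.array([at(q,u,.04)[:2] for u in uv]); print('top',d['p'],d['centre'],cv2.minAreaRect((xy*1000).astype(np.float32)))
```

```text
[ 0.46037102 -0.17656718  0.12507167] [ 1.79989846e+02 -2.15384662e-02  1.15537740e+02] [ 0.06987322 -0.20364474 -1.89815683]
pack_green 0.58 [256.6, 213.2] ((468.3197937011719, -192.4630126953125), (51.74396896362305, 94.5916748046875), 26.926759719848633)
dock 0.81 [416.4, 86.4] ((545.4432983398438, -17.869003295898438), (103.4477310180664, 114.13289642333984), 5.825240612030029)
top 0.89 [249.4, 180.7] ((549.2257080078125, -14.792167663574219), (92.92160034179688, 112.17756652832031), 5.668367862701416)
```

View pics/w3.png

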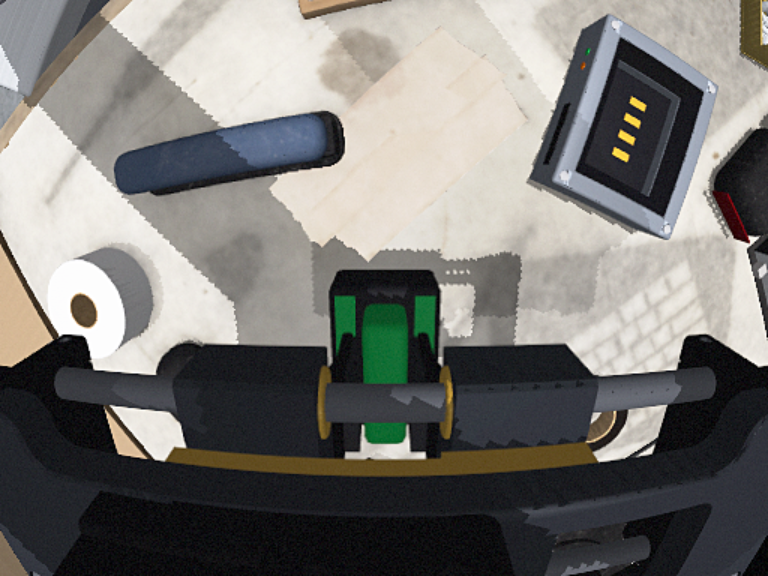

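The pack is held at 15.7 mm opening and 45 N. The dock is at (0.549, -0.015) with yaw 5.7°. I move above it.

Request:
drive_tool:
  delta_pos:
    - [0,0,0]
    - [0,0,0]
    - [0,0,0]
    - [3.0,2.08,0]
    - [3.0,2.08,0]
    - [3.0,2.08,0]
    - [3.0,2.08,0]
    - [3.0,2.08,0]
    - [0,0,0]
    - [0,0,0]
  angular:
    - [0,0,0.115]
    - [0,0,0.115]
    - [0,0,0.115]
    - [0,0,0]
    - [0,0,0]
    - [0,0,0]
    - [0,0,0]
    - [0,0,0]
    - [0,0,0]
    - [0,0,0]
  gripper: [1,1,1,1,1,1,1,1,1,1]

```text
time_s: 7.55
tool_pos: [0.5488, -0.0163, 0.1246]
tool_rot: [-179.9, 0.1, 95.9]
force: [-0.2, -1.1, -0.7]
grip_width: 0.0157
grasp_force: 45.0
```

Run:
```python
from h import *
o=telemetry.get_obs(); print(o['tool_pos'],o['tool_rot'],o['force'])
p=eyes.read_camera('wrist'); save(p,'w4.png',1.5)
for d in models.cut_out(p,'dock'):
    uv=np.argwhere(d['pixels'])[:,::-1].astype(float); xy=np.array([at(p,u,.04,True)[:2] for u in uv]); print(d['p'],d['centre'],cv2.minAreaRect((xy*1000).astype(np.float32)))
# project predicted rim corners & pack bottom corners for overlay
c,s_=np.cos(np.radians(5.7)),np.sin(np.radians(5.7)); Rz=np.array([[c,-s_],[s_,c]])
K=np.array(p['mtx']); Rc=R(p['orientation'])
im=cv2.resize(p['pixels'][:,:,::-1],None,fx=1.5,fy=1.5)
for (a,b) in ((45,55),(33,43)):
  for sx in(-1,1):
    for sy in(-1,1):
      w=np.array([*(Rz@[sx*a/1e3,sy*b/1e3]+[.549,-.015]),.04]); v=Rc.T@(w-p['origin']); th=np.arctan2(np.hypot(v[0],v[1]),v[2]); k=th/np.hypot(v[0],v[1])
      u=(K[0,0]*k*v[0]+K[0,2],K[1,1]*k*v[1]+K[1,2]); cv2.circle(im,(int(u[0]*1.5),int(u[1]*1.5)),3,(255,0,255),-1)
cv2.imwrite('pics/w4.png',im)
```

```text
[ 0.54875619 -0.01631421  0.12461513] [-1.79897709e+02  5.10186560e-02  9.58936403e+01] [-0.16641029 -1.13659978 -0.72104307]
0.56 [260.7, 165.2] ((549.6365356445312, -4.858730316162109), (90.09551239013672, 95.445068359375), 5.460503578186035)
```

View pics/w4.png

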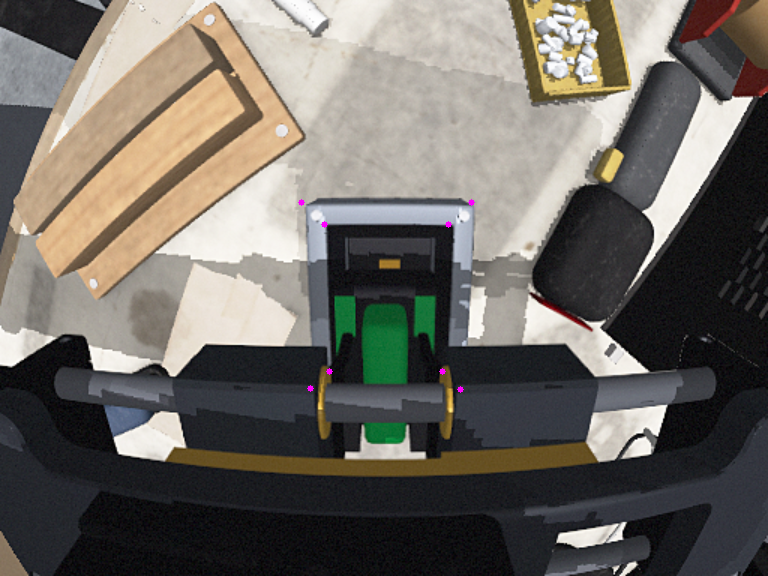

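The wrist view shows the pack over the bay. The dock's far corners (306,203) and (474,203) lie within 2 mm of the prediction, so I shift 1.5 mm and lower into the bay.

Request:
drive_tool:
  delta_pos:
    - [0,0.15,1.5]
    - [0,0,1.5]
    - [0,0,1]
    - [0,0,0.5]
    - [0,0,0.5]
    - [0,0,0.3]
    - [0,0,0.3]
    - [0,0,0.2]
    - [0,0,0]
    - [0,0,0]
  angular:
    - [0,0,0]
    - [0,0,0]
    - [0,0,0]
    - [0,0,0]
    - [0,0,0]
    - [0,0,0]
    - [0,0,0]
    - [0,0,0]
    - [0,0,0]
    - [0,0,0]
  gripper: [1,1,1,1,1,1,1,1,1,1]

```text
time_s: 8.65
tool_pos: [0.5505, -0.0168, 0.0677]
tool_rot: [180.0, -0.0, 95.8]
force: [0.4, 0.5, -2.1]
grip_width: 0.0157
grasp_force: 45.0
```

Request:
drive_tool:
  delta_pos:
    - [0,0,0.15]
    - [0,0,0.15]
    - [0,0,0.15]
    - [0,0,0.15]
    - [0,0,0.15]
    - [0,0,0]
  angular:
    - [0,0,0]
    - [0,0,0]
    - [0,0,0]
    - [0,0,0]
    - [0,0,0]
    - [0,0,0]
  gripper: [1,1,1,1,1,1]

```text
time_s: 9.25
tool_pos: [0.5508, -0.0168, 0.0614]
tool_rot: [180.0, -0.1, 95.8]
force: [-3.0, 1.1, 8.8]
grip_width: 0.0155
grasp_force: 45.0
```

Request:
drive_tool:
  delta_pos:
    - [0,0,0.15]
    - [0,0,0.15]
    - [0,0,0.15]
    - [0,0,0.1]
    - [0,0,0]
  angular:
    - [0,0,0]
    - [0,0,0]
    - [0,0,0]
    - [0,0,0]
    - [0,0,0]
  gripper: [1,1,1,1,1]

```text
time_s: 9.75
tool_pos: [0.5509, -0.0168, 0.0559]
tool_rot: [180.0, -0.1, 95.8]
force: [-3.9, 1.6, 8.6]
grip_width: 0.0157
grasp_force: 45.0
```

Request:
drive_tool:
  delta_pos:
    - [0,0,0.1]
    - [0,0,0.05]
    - [0,0,0]
  angular:
    - [0,0,0]
    - [0,0,0]
    - [0,0,0]
  gripper: [1,1,1]

```text
time_s: 10.05
tool_pos: [0.5509, -0.0168, 0.0555]
tool_rot: [180.0, -0.1, 95.8]
force: [-6.3, 1.2, 16.9]
grip_width: 0.0157
grasp_force: 45.0
```

The force climbed sharply with almost no travel, so the carriage is on its stop. I confirm with one more small press, then unload, release and rise.

Request:
drive_tool:
  delta_pos:
    - [0,0,0.1]
    - [0,0,0]
  angular:
    - [0,0,0]
    - [0,0,0]
  gripper: [1,1]

```text
time_s: 10.25
tool_pos: [0.551, -0.0168, 0.0555]
tool_rot: [180.0, -0.1, 95.8]
force: [-8.0, 1.3, 23.8]
grip_width: 0.0158
grasp_force: 45.0
```

Request:
drive_tool:
  delta_pos:
    - [0,0,-0.2]
    - [0,0,0]
    - [0,0,0]
    - [0,0,0]
    - [0,0,0]
    - [0,0,-1.5]
    - [0,0,-3]
    - [0,0,-4]
    - [0,0,-4]
    - [0,0,0]
    - [0,0,0]
    - [0,0,0]
  angular:
    - [0,0,0]
    - [0,0,0]
    - [0,0,0]
    - [0,0,0]
    - [0,0,0]
    - [0,0,0]
    - [0,0,0]
    - [0,0,0]
    - [0,0,0]
    - [0,0,0]
    - [0,0,0]
    - [0,0,0]
  gripper: [1,5,5,5,5,5,5,5,5,5,5,5]

```text
time_s: 11.45
tool_pos: [0.5495, -0.0169, 0.1782]
tool_rot: [-179.9, -0.0, 95.8]
force: [-0.0, 0.3, -0.5]
grip_width: 0.05
grasp_force: 0.0
```

Run:
```python
from h import *
o=telemetry.get_obs(); print(o['time_s'],o['tool_pos'],o['force'])
a=eyes.read_camera('wrist')['pixels'][40:330,120:400]; b=eyes.read_camera('scene')['pixels'][100:290,180:380]
f=lambda i:cv2.resize(i[:,:,::-1],(400,400),interpolation=cv2.INTER_CUBIC)
cv2.imwrite('pics/end.png',np.hstack([f(a),f(b)]))
```

```text
11.45 [ 0.54947602 -0.01688374  0.17815924] [-0.041538    0.26687352 -0.48187   ]
```

View pics/end.png

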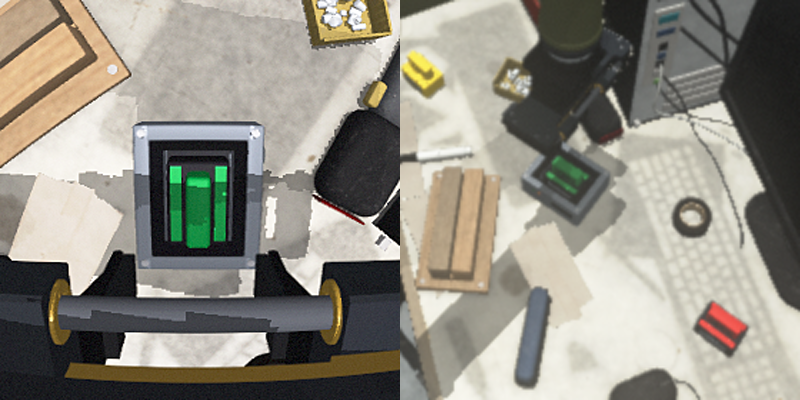

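The pack sits centred and level in the bay at about (200,205) in the left crop. The gripper is clear of it, and the red pack lies where it was. The stop height matches fully home.

```bash
python3 -c "
from cell import env; print(env.sign_off())"
```

```text
the job is handed in; nothing more can be done
None
```

The green pack is in the dock's bay, pressed down onto its stop and released; the red pack was not touched, and the job was handed in at about 11.5 s (no verdict was returned).

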